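# Pack the sampling kit into its caddy

### The job

Pack the sampling kit into the three-part caddy: lay the round covered dish flat in the round recess, stand the two straight-sided vials upright in the two wells (either vial in either well), and lay the tweezers lengthwise in the open trough. Do it without tipping the vials over, and leave the look-alikes that are not part of the kit (the square weighing dish, the bottle with sloping shoulders and the marker pen) standing or lying where they are.

Things in the scene. Friction and masses are not known exactly. Their poses are not given: they have to be found in the camera images.
- round_dish: Round flat plastic dish with its lid on and a tan filling, about 57 mm across, 14 mm tall, 35 g, lying flat. One piece: the lid does not come off. Origin: centre of its underside, z up.
- vial_1: Straight-sided vial with a wide ribbed white cap, 44 mm across, 102 mm tall, about 50 g, standing. Origin: centre of its underside, z up. Grip the body 65 to 80 mm above its foot.
- vial_2: The other straight-sided vial with a wide ribbed white cap, 44 mm across, 106 mm tall, about 50 g, standing. Origin: centre of its underside, z up. Grip the body 65 to 80 mm above its foot.
- tweezers: Steel tweezers lying flat, 120 mm long (along its x), 14 mm wide (y), 8 mm high (z), 25 g. Origin: underneath, at mid-length.
- dish_block: Grey plastic insert with one round recess, 12 mm high. The recess is 76 mm across and 4 mm deep, in the middle (its floor is 8 mm above the origin): place of the round dish. Its origin is the centre of its underside, x along its 152 mm length, y across its 86 mm width, z up. Fixed in the caddy: a low aluminium carrier with a 10 mm rim, three inserts side by side, 90 mm apart, in varying order.
- vial_block: Grey plastic insert with two round wells, 30 mm high. The wells are 60 mm across and 25 mm deep (floors 5 mm above the origin), centred 36 mm either side of the middle along x: places of the two vials. Its origin is the centre of its underside, x along its 152 mm length, y across its 86 mm width, z up. Fixed in the caddy like the other inserts.
- trough: Grey plastic insert that is one open rectangular trough, walls 4 mm thick and 13 mm high, 144 x 78 mm inside, floor 4 mm above the origin: place of the tweezers, lying along x. Its origin is the centre of its underside, x along its 152 mm length, y across its 86 mm width, z up. Fixed in the caddy like the other inserts.
- square_dish: Look-alike, to be left alone: square white folded weighing dish, 60 x 60 mm, 15 mm high, open, very light. Origin: centre of its underside.
- shouldered_bottle: Look-alike, to be left alone: clear bottle with sloping shoulders and a narrower black cap, 39 mm across, 103 mm tall, standing. Origin: centre of its underside.
- marker: Look-alike, to be left alone: marker pen with white barrel and black cap, 132 mm long (its x), 15 mm thick, lying. Origin: underneath, at mid-length.

How it is judged:
By the outcome, as a careful person would: the job done as asked, in the order asked, and still so for the second after the job is handed in, with the robot touching nothing.
It also fails if it takes over 104 s, if anything falls off the work surface, if the arm or the gripper's body presses on something with over 40 N, if the wrist force passes 120 N, or if a joint passes its speed limit or range.

### The arm

A 6-joint arm with a two-finger parallel gripper is mounted at the origin on a cart in front of the work surface, level with it; the furniture and walls round the work are solid. World frame = base frame: x ahead of the robot, y to its left, z up, the work surface at z = 0. Lengths are in mm, angles in rad, forces in N, time in s.
With the tool pointing down it reaches from about 275 to 750 mm from the base axis. Payload 10.2 kg.
Tool frame: the origin (TCP) lies at the very end of the fingers, on their centre line; the grasp point (between the pads) lies 19 mm behind it; z points along the fingers, y is the line along which they close (so a half turn about z gives the same grasp; the last joint's range is limited). The gripper opens to 85 mm and grips with 20 to 120 N. Pads are 22 mm wide; open, the fingers measure 114 mm over their backs; the gripper's body (76 mm by 85 mm) begins 54 mm behind the grasp point. The pads swing forward as they close: fully open they stand 13 mm farther back than shut.
Start: joints at [1.025, 0.313, 1.498, -0, 1.331, -0.223], TCP at [166.555, 497.886, 231.294] pointing down, gripper open.
Joint ranges: [-2.94, 2.94], [-0.97, 2.17], [0.19, 2.56], [-1.23, 4.37], [0.02, 3.11], [-2.88, 2.88]. Speed limits (rad/s): [2.39, 2.39, 3.01, 3.14, 3.14, 3.14].

### API

Orientations are given as [roll, pitch, yaw] about the fixed x, y, z axes, in that order (R = Rz(yaw) Ry(pitch) Rx(roll)).
In Python, from cell import robot gives the robot as it stands. The module is installed in compiled form; this text tells all that it offers.
- The arm moves only by the tool step_arm, never from a script. Its argument "series" is one flat list of numbers, 7 for each row, row after row: the shift along the tool's x, y, z in units of 25 mm (1.0 is 25 mm), then the turn, a rotation vector about the tool's x, y, z in units of 6 degrees (1.0 is 6 degrees), then the closure in counts, from 0 (fully open) to 255 (shut). A call has exactly 10 rows; each row is the pose to reach, as a shift and turn from the pose commanded when the call began, along the tool's axes at that moment; what a row does not reach only later rows make up. A row lasts 1/8 s, in which the tool goes at most 62.5 mm and 10.7 degrees, less where a joint would pass 70% of its speed; a pose out of reach is approached as far as the arm can. A call with a gripper value outside its range is refused whole. The fingers move at their own pace and stop on an object; the grip force is fixed at half the most. Time passes only in rows, so rows that repeat a pose let the fingers close, or fill a call up. It gives the time, the measured TCP pose, the force, the opening and the grip force at its end, in the units of the state.
- robot.get_obs(): the state, without advancing time (a new reading comes with each control period).
- robot.camera(name): name is "scene" or "side" or "wrist"; returns a dict with "frame" (400x640x3 uint8, red, green, blue), "K" (3x3 intrinsics, pixels), "k1" (the pictures are not rectified: a ray, as slopes to the right and down, at radius r is drawn at 1 + k1 r^2 times it, then the intrinsics apply), "world_to_cam" (4x4, takes a point from world to camera coordinates). Camera axes: x right, y up, looking along -z (the intrinsics and any distortion apply to the point x, -y, -z); pixel columns grow to the right and rows downward; lengths in mm; the calibration is good to about 2 mm. A picture is of the moment at which its call begins. There is no depth.
- robot.close_job(): hands the job in; it is judged then, once.
The state is a dict: "time": time; "qpos": joint angles; "qd": joint speeds; "joint_efforts": joint torques, N m; "tool_pos": TCP position; "orientation": TCP orientation; "wrist_force": force on the tool from outside, world axes, zero at the start; "wrist_torque": the same for the moment, N m; "finger_gap": opening from 0.0 (shut) to 1.0 (fully open); "finger_force": force on a finger pad.
Only numpy, scipy, OpenCV 4.12 (cv2) and the standard library are available. Lean on these libraries where they do the work, as an engineer would, in place of code of your own. Each camera call takes 0.05 s, during which the arm holds its last target. There are 200 camera calls.

## Working session

There is one attempt and no reset: what is moved stays moved. The work goes in short steps, Python scripts to look and compute and a tool call to move; the robot and the scene stay as the last step left them, time stands still between calls to the robot, and variables do not carry over. Pictures are saved under pics/ and viewed, at most 14 in all, crops included, and the job is handed in when it is done.

Besides the shell and the picture viewer there is one more tool, called after "Call:" as a command line: name --argument value ..., lists and objects as JSON in quotes. step_arm: Moves the arm, as the interface text tells. Its arguments: {"type":"object","properties":{"series":{"type":"array","items":{"type":"number"}}},"required":["series"]}

```bash
mkdir -p pics
cat > h.py <<'E'
import numpy as np, cv2
from cell import robot
def shot(n,f=None):
    c=robot.camera(n)
    if f: cv2.imwrite('pics/'+f,c['frame'][:,:,::-1])
    return c
def ray(c,u,v):
    K=c['K'];d=np.array([(u-K[0,2])/K[0,0],(v-K[1,2])/K[1,1]])
    s=d.copy()
    for _ in range(20): s=d/(1+c['k1']*(s@s))
    T=np.array(c['world_to_cam']);R=T[:3,:3];o=-R.T@T[:3,3]
    return o,R.T@np.array([s[0],-s[1],-1])
def onz(c,u,v,z):
    o,d=ray(c,u,v);return (o+d*(z-o[2])/d[2]).round(1)
def proj(c,p):
    T=np.array(c['world_to_cam']);q=T[:3,:3]@p+T[:3,3];s=np.array([q[0],-q[1]])/-q[2]
    s=s*(1+c['k1']*(s@s));K=c['K'];return np.array([K[0,0]*s[0]+K[0,2],K[1,1]*s[1]+K[1,2]]).round(1)
E
python3 - <<'E'
from h import *
for n in ('scene','side','wrist'):
    c=shot(n,n+'0.png');o,_=ray(c,320,200);print(n,o.round(),onz(c,320,200,0),c['K'][0,0],c['k1'])
print(robot.get_obs())
E
```

```text
scene [-272. -476.  809.] [528.9  37.5   0. ] 394.3034101755998 -0.026295071807070598
side [ 502.  577. 1092.] [487.3  50.6   0. ] 464.7644371818242 -0.12386421100566036
wrist [ 93. 523. 373.] [205.8 481.4   0. ] 320.484531403892 0.004298832229764066
{'time': 0.15, 'qpos': array([ 1.02460068e+00,  3.13303275e-01,  1.49821257e+00,  2.22648106e-06,
        1.33099413e+00, -2.23372257e-01]), 'qd': array([-0.00036434, -0.00201652, -0.00351509, -0.00053308, -0.00370728,
        0.00080493]), 'joint_efforts': array([ 1.75366386e-03, -4.12369895e+01, -2.59794849e+01, -1.17283248e-04,
        3.21068168e-03,  2.43226026e-05]), 'tool_pos': array([166.45796273, 497.72821951, 230.89467543]), 'orientation': array([-3.14069860e+00, -2.05312590e-04,  2.81876865e+00]), 'wrist_force': array([ 0.34824665,  0.13818327, -0.89767353]), 'wrist_torque': array([0.02254076, 0.04464174, 0.01809274]), 'finger_force': 0.0, 'finger_gap': 0.9993805342490284}
```

View pics/scene0.png

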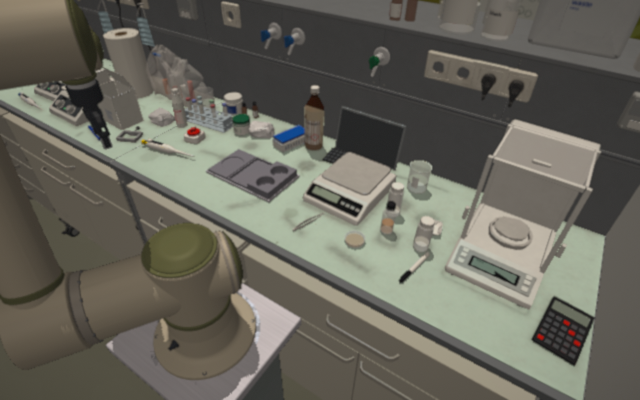

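View pics/side0.png

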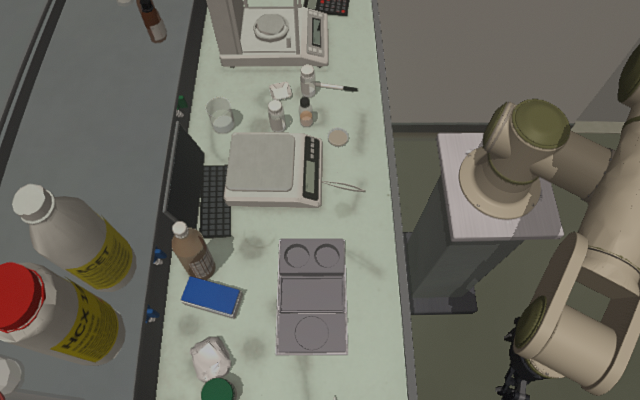

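The side view shows the vials' caps at about (276,104) and (308,71), the black-capped bottle at (305,103), the square dish at (280,92), the round dish at (338,137), the tweezers at (345,186) and the caddy at x 277–347, y 238–355. The order there is vials, trough, dish. I'll enlarge it.

Run:
```python
from h import *
im=cv2.imread('pics/side0.png')
a=cv2.resize(im[55:205,200:400],(800,600),interpolation=cv2.INTER_CUBIC);cv2.imwrite('pics/sA.png',a)
b=cv2.resize(im[225:365,260:360],None,fx=4,fy=4,interpolation=cv2.INTER_CUBIC);cv2.imwrite('pics/sB.png',b)
```

```text
(no output)
```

View pics/sA.png

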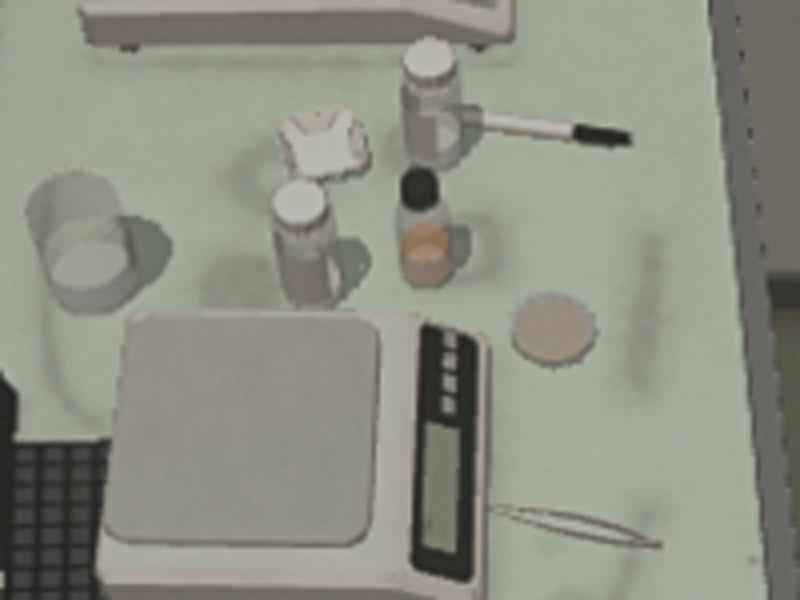

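View pics/sB.png

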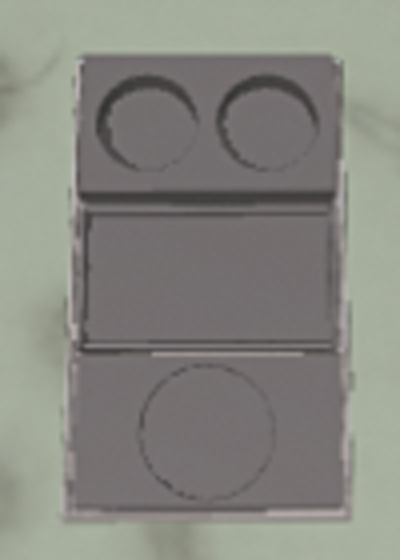

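The first crop shows cap tops at (301,201) and (430,58), the dish at (554,330), the tweezers from (489,508) to (661,546) and the bottle cap at (419,187). The second has well rims at (148,123) and (268,123), the recess at (207,432) and the trough between y 213 and 347.

Run:
```python
from h import *
c=shot('side')
A=lambda x,y:((x+.5)/4-.5+200,(y+.5)/4-.5+55)
B=lambda x,y:((x+.5)/4-.5+260,(y+.5)/4-.5+225)
for n,p,z in [('vA cap',A(301,201),104),('vA foot',A(308,287),0),('vB cap',A(430,58),104),('vB foot',A(434,148),0),('bottle',A(419,187),101),('bottlefoot',A(425,268),0),
 ('dish',A(554,330),14),('dishL',A(513,330),14),('dishR',A(595,330),14),('tw1',A(489,508),5),('tw2',A(661,546),5),('sq',A(325,143),8),('mk1',A(465,115),8),('mk2',A(631,138),8),('balR',A(487,335),40),('bal0',A(487,335),0),
 ('well1',B(148,123),30),('well2',B(268,123),30),('tr',B(85,213),13),('tr',B(332,213),13),('tr',B(80,347),13),('tr',B(337,347),13),('rec',B(207,432),12)]:
    print(n,onz(c,*p,z))
```

```text
vA cap [ 603.8 -179.9  104. ]
vA foot [ 607.1 -183.2    0. ]
vB cap [ 518.2 -302.6  104. ]
vB foot [ 517.1 -307.2    0. ]
bottle [ 525.8 -192.6  101. ]
bottlefoot [ 523.8 -198.4    0. ]
dish [ 434.4 -135.1   14. ]
dishL [ 462.7 -135.5   14. ]
dishR [ 406.  -134.8   14. ]
tw1 [481.6  -1.    5. ]
tw2 [369.2  28.6   5. ]
sq [ 597.6 -306.8    8. ]
mk1 [ 493.7 -331.8    8. ]
mk2 [ 371.1 -308.6    8. ]
balR [ 481.3 -114.5   40. ]
bal0 [ 480.5 -140.8    0. ]
well1 [546. 212.  30.]
well2 [474.  212.8  30. ]
tr [584.1 262.5  13. ]
tr [436.5 264.1  13. ]
tr [585.4 343.   13. ]
tr [436.3 344.6  13. ]
rec [512.1 392.3  12. ]
```

View pics/wrist0.png

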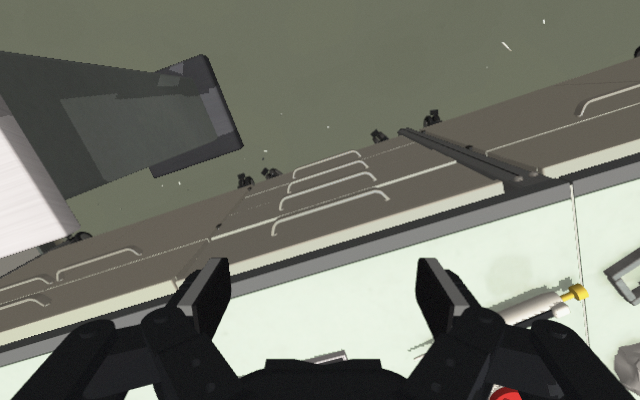

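Call:
step_arm --series '[-1.6, -1.75, 0, 0, 0, 1.75, 0, -3.2, -3.5, 0, 0, 0, 3.5, 0, -4.8, -5.25, 0, 0, 0, 5.25, 0, -6.4, -7, 0, 0, 0, 7, 0, -8, -8.75, 0, 0, 0, 8.75, 0, -9.6, -10.5, 0, 0, 0, 10.5, 0, -11.2, -12.25, 0, 0, 0, 12.25, 0, -12.8, -14, 0, 0, 0, 14, 0, -14.4, -15.75, 0, 0, 0, 15.75, 0, -16, -17.5, 0, 0, 0, 17.5, 0]'

```text
time: 1.45
tool_pos: [407.5, -46.0, 231.4]
orientation: [3.141, -0.0, 0.98]
wrist_force: [0.8, 1.2, 0.4]
finger_gap: 0.998
finger_force: 0.0
```

```bash
cat >> h.py <<'E'
from scipy.spatial.transform import Rotation as Ro
def to(*wps):
    """each wp (x,y,z,yawdeg): units from the present pose"""
    s=robot.get_obs();R=Ro.from_euler('xyz',s['orientation']);p=s['tool_pos']
    print('at',p.round(1),np.degrees(s['orientation']).round(1),'gap',round(s['finger_gap'],3),'F',s['wrist_force'].round(1),round(s['time'],2))
    for x,y,z,a in wps:
        d=R.inv().apply(np.array([x,y,z])-p)/25;w=(R.inv()*Ro.from_euler('xyz',[180,0,a],degrees=True)).as_rotvec()/np.radians(6)
        print((x,y,z,a),d.round(2),w.round(2))
E
python3 - <<'E'
from h import *
to((434,-135,110,45),(434,-135,2,45))
c=shot('wrist','w1.png');print(proj(c,[434,-135,14]),proj(c,[604,-180,104]),proj(c,[518,-304,104]))
E
```

```text
at [407.5 -46.  231.4] [180.   -0.   56.1] gap 0.998 F [0.8 1.2 0.4] 1.45
(434, -135, 110, 45) [-2.37  2.86  4.86] [ 0.   -0.    1.85]
(434, -135, 2, 45) [-2.37  2.86  9.18] [ 0.   -0.    1.85]
[382.5 217.2] [594.9 192.6] [554.5 334.9]
```

View pics/w1.png

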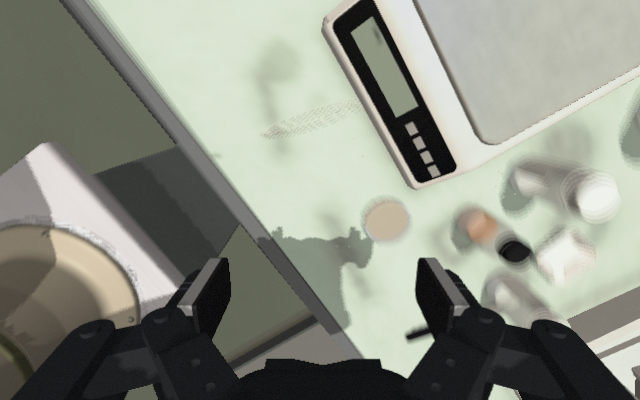

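The wrist view shows the dish at about (387,220), the vial A cap at (592,196) and the balance corner at (415,187). These agree with the side view to within a few pixels.

Run:
```python
from h import *
c=shot('wrist');hsv=cv2.cvtColor(c['frame'],cv2.COLOR_RGB2HSV)[180:260,350:425]
m=cv2.inRange(hsv,(5,40,80),(22,255,255));n,l,s,ct=cv2.connectedComponentsWithStats(m);i=1+s[1:,4].argmax()
print(s[i],ct[i]+[350,180],onz(c,*(ct[i]+[350,180]),13),'balcorner',onz(c,415,187,40),onz(c,415,187,0))
to((434,-135,110,45),(434,-135,2,45))
```

```text
[  10   16   42   37 1187] [380.72872789 213.67059815] [ 435.8 -136.3   13. ] balcorner [ 483.6 -119.8   40. ] [ 487.1 -135.9    0. ]
at [408.4 -48.  230.9] [180.   0.  56.] gap 1.001 F [-0.1 -0.4  0. ] 1.55
(434, -135, 110, 45) [-2.31  2.8   4.84] [0.   0.01 1.83]
(434, -135, 2, 45) [-2.3   2.79  9.16] [0.   0.01 1.83]
```

Call:
step_arm --series '[-1.2, 1.4, 1.5, 0, 0, 0.9, 0, -2.3, 2.83, 3, 0, 0, 1.83, 0, -2.3, 2.83, 5, 0, 0, 1.83, 0, -2.3, 2.83, 7, 0, 0, 1.83, 0, -2.3, 2.83, 8.5, 0, 0, 1.83, 0, -2.3, 2.83, 9.15, 0, 0, 1.83, 0, -2.3, 2.83, 9.15, 0, 0, 1.83, 0, -2.3, 2.83, 9.15, 0, 0, 1.83, 255, -2.3, 2.83, 9.15, 0, 0, 1.83, 255, -2.3, 2.83, 9.15, 0, 0, 1.83, 255]'

```text
time: 2.8
tool_pos: [435.0, -131.1, 4.1]
orientation: [3.14, -0.0, 0.795]
wrist_force: [-2.4, 1.2, 13.3]
finger_gap: 0.599
finger_force: 59.9
```

Run:
```python
from h import *
to((511,391,200,45),(511,391,40,45))
c=shot('wrist','w2.png')
```

```text
at [ 435.  -131.1    4.1] [179.9  -0.   45.5] gap 0.599 F [-2.4  1.2 13.3] 2.8
(511, 391, 200, 45) [ 17.04 -12.44  -7.85] [ 0.02 -0.    0.09]
(511, 391, 40, 45) [ 17.04 -12.46  -1.45] [ 0.02 -0.    0.09]
```

View pics/w2.png

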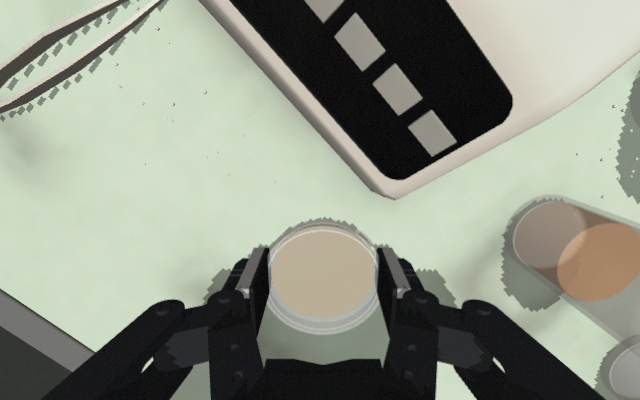

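The wrist view shows the dish at (323,278), centred between the pads and gripped. I'll lift it and carry it over.

Call:
step_arm --series '[0, 0, -2.4, 0, 0, 0, 255, 0, 0, -4.8, 0, 0, 0, 255, 1.2, -0.9, -6.5, 0, 0, 0, 255, 3.1, -2.3, -7, 0, 0, 0, 255, 5.05, -3.75, -7, 0, 0, 0, 255, 7, -5.2, -7, 0, 0, 0, 255, 8.95, -6.65, -7, 0, 0, 0, 255, 10.9, -8.1, -7, 0, 0, 0, 255, 12.85, -9.55, -7, 0, 0, 0, 255, 14.8, -11, -7, 0, 0, 0, 255]'

```text
time: 4.1
tool_pos: [497.2, 327.9, 178.3]
orientation: [3.141, -0.001, 0.795]
wrist_force: [0.8, -0.9, 0.5]
finger_gap: 0.601
finger_force: 62.6
```

Run:
```python
from h import *
c=shot('wrist');c=shot('wrist')
to((512,392,60,45),(512,392,18,45))
hsv=cv2.cvtColor(c['frame'],cv2.COLOR_RGB2HSV)
m=cv2.inRange(hsv,(5,40,80),(22,255,255))[150:,200:450];n,l,s,ct=cv2.connectedComponentsWithStats(m);i=1+s[1:,4].argmax()
q=ct[i]+[200,150];z=robot.get_obs()['tool_pos'][2];print(s[i],q,onz(c,*q,z+9))
```

```text
at [496.6 330.4 177.6] [-1.80e+02 -1.00e-01  4.58e+01] gap 0.601 F [-0.9 -0.2 -1.4] 4.2
(512, 392, 60, 45) [ 2.19 -1.27  4.71] [-0.01 -0.01  0.14]
(512, 392, 18, 45) [ 2.19 -1.27  6.39] [-0.01 -0.01  0.14]
[  72   82  102   84 6755] [322.60399704 273.26321244] [496.  333.4 186.6]
```

Call:
step_arm --series '[1.1, -0.6, 1.5, 0, 0, 0, 255, 2.13, -1.17, 3, 0, 0, 0, 255, 2.13, -1.17, 4.8, 0, 0, 0, 255, 2.13, -1.17, 5.8, 0, 0, 0, 255, 2.13, -1.17, 6.2, 0, 0, 0, 255, 2.13, -1.17, 6.3, 0, 0, 0, 255, 2.13, -1.17, 6.36, 0, 0, 0, 255, 2.13, -1.17, 6.42, 0, 0, 0, 255, 2.13, -1.17, 6.46, 0, 0, 0, 255, 2.13, -1.17, 6.5, 0, 0, 0, 255]'

```text
time: 5.45
tool_pos: [515.0, 385.0, 17.0]
orientation: [3.14, -0.004, 0.795]
wrist_force: [-0.2, -0.1, 13.5]
finger_gap: 0.601
finger_force: 64.2
```

Run:
```python
from h import *
c=shot('wrist','w3.png')
to((512,392,150,45))
```

```text
at [515.  385.   17.1] [179.9  -0.2  45.5] gap 0.6 F [0.4 1.8 9.6] 5.5
(512, 392, 150, 45) [ 0.14 -0.27 -5.32] [ 0.01 -0.04  0.09]
```

View pics/w3.png

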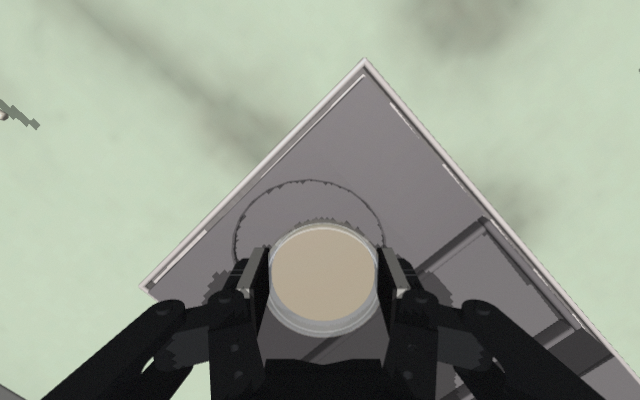

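The dish at (323,278) rests on the rim. The recess circle is centred near (309,253), so I'll measure the shift.

Run:
```python
from h import *
c=shot('wrist')
zt=13
pts=np.array([onz(c,u,v,zt)[:2] for u,v in [(235,245),(245,217),(262,197),(285,184),(310,180),(335,184),(357,196),(372,212),(381,230)]])
A=np.c_[2*pts,np.ones(len(pts))];s=np.linalg.lstsq(A,(pts**2).sum(1),rcond=None)[0]
print('recess',s[:2],'r',np.sqrt(s[2]+s[0]**2+s[1]**2))
print('dish',onz(c,323,275,28),onz(c,269,275,28),onz(c,377,275,28))
to((515,385,60,45))
```

```text
recess [512.99709556 392.35407426] r 37.24756390457012
dish [514.7 384.9  28. ] [496.9 402.4  28. ] [532.6 367.3  28. ]
at [515.  385.   17.1] [179.9  -0.2  45.5] gap 0.601 F [-0.7  1.2  8.8] 5.55
(515, 385, 60, 45) [ 0.01  0.   -1.72] [ 0.01 -0.04  0.09]
```

Call:
step_arm --series '[0, 0, -0.3, 0, 0, 0, 255, 0.16, -0.26, -0.3, 0, 0, 0, 255, 0.16, -0.26, -0.3, 0, 0, 0, 255, 0.16, -0.26, -0.1, 0, 0, 0, 255, 0.16, -0.26, 0.02, 0, 0, 0, 255, 0.16, -0.26, 0.06, 0, 0, 0, 255, 0.16, -0.26, 0.06, 0, 0, 0, 255, 0.16, -0.26, 0.02, 0, 0, 0, 0, 0.16, -0.26, 0, 0, 0, 0, 0, 0.16, -0.26, 0, 0, 0, 0, 0]'

```text
time: 6.8
tool_pos: [511.9, 391.6, 14.7]
orientation: [-3.141, 0.0, 0.794]
wrist_force: [0.2, 0.3, -0.4]
finger_gap: 0.998
finger_force: 0.0
```

Call:
step_arm --series '[0, 0, -1, 0, 0, 0, 0, 0, 0, -3, 0, 0, 0, 0, 0, 0, -5, 0, 0, 0, 0, 0, 0, -7, 0, 0, 0, 0, -1.5, 1.2, -8, 0, 0, 0, 0, -3.2, 2.5, -8, 0, 0, 0, 0, -5, 3.9, -8, 0, 0, 0, 0, -6.8, 5.3, -8, 0, 0, 0, 0, -8.6, 6.7, -8, 0, 0, 0, 0, -10.4, 8.1, -8, 0, 0, 0, 0]'

```text
time: 8.05
tool_pos: [473.8, 62.6, 215.0]
orientation: [3.141, -0.0, 0.795]
wrist_force: [-1.0, -0.6, -0.8]
finger_gap: 1.0
finger_force: 0.0
```

Run:
```python
from h import *
c=shot('side');f=c['frame'][:,:,::-1]
a=cv2.resize(f[225:365,260:360],None,fx=4,fy=4,interpolation=cv2.INTER_CUBIC);cv2.imwrite('pics/s2.png',a)
to((604,-180.5,230,45))
```

```text
at [473.5  57.4 214.9] [1.799e+02 1.000e-01 4.530e+01] gap 1.0 F [ 1.7 -3.7  0.5] 8.1
(604, -180.5, 230, 45) [-3.1  10.4  -0.58] [0.01 0.02 0.05]
```

View pics/s2.png

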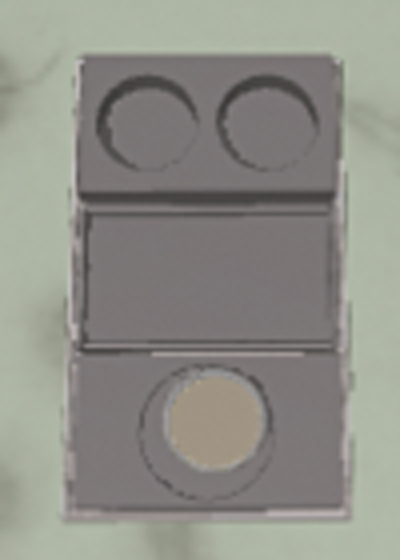

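The dish at (216,422) lies inside the recess (r 68 px, centre (207,432)), about 6 mm off centre and in place. Next is vial A.

Call:
step_arm --series '[-0.7, 2.3, 0, 0, 0, 0, 0, -1.4, 4.6, 0, 0, 0, 0, 0, -2.1, 6.9, 0, 0, 0, 0, 0, -2.8, 9.2, 0, 0, 0, 0, 0, -3.1, 10.4, 0.5, 0, 0, 0, 0, -3.1, 10.4, 1.8, 0, 0, 0, 0, -3.1, 10.4, 1.8, 0, 0, 0, 40, -3.1, 10.4, 1.8, 0, 0, 0, 40, -3.1, 10.4, 1.8, 0, 0, 0, 40, -3.1, 10.4, 1.8, 0, 0, 0, 40]'

```text
time: 9.35
tool_pos: [605.8, -173.1, 171.0]
orientation: [3.14, -0.0, 0.795]
wrist_force: [0.4, 1.3, -0.1]
finger_gap: 0.847
finger_force: 0.0
```

Run:
```python
from h import *
c=shot('wrist','w4.png')
print(proj(c,[604,-180,104]),proj(c,[604,-180,0]))
to((604,-180,53,45))
```

```text
[328.  223.5] [326.3 184.7]
at [ 605.7 -173.1  170.8] [179.9  -0.   45.5] gap 0.844 F [1.1 0.  0.1] 9.4
(604, -180, 53, 45) [-0.25  0.14  4.71] [ 0.01 -0.    0.09]
```

View pics/w4.png

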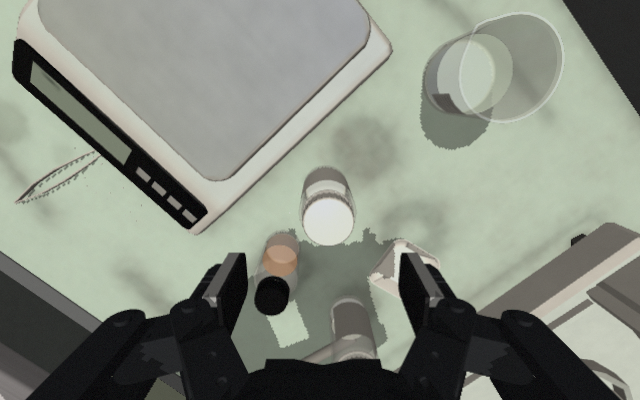

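The cap is at (328,220), against a prediction of (328,223), so vial A is confirmed at about (605,-179). The bottle (271,295) and the balance corner (195,232) are clear of the descent.

Call:
step_arm --series '[-0.19, 0.15, 0, 0, 0, 0, 40, -0.19, 0.15, 0.8, 0, 0, 0, 40, -0.19, 0.15, 2, 0, 0, 0, 40, -0.19, 0.15, 3.2, 0, 0, 0, 40, -0.19, 0.15, 4.2, 0, 0, 0, 40, -0.19, 0.15, 4.65, 0, 0, 0, 40, -0.19, 0.15, 4.65, 0, 0, 0, 40, -0.19, 0.15, 4.65, 0, 0, 0, 255, -0.19, 0.15, 4.65, 0, 0, 0, 255, -0.19, 0.15, 4.65, 0, 0, 0, 255]'

```text
time: 10.65
tool_pos: [605.4, -179.4, 55.3]
orientation: [3.14, -0.001, 0.795]
wrist_force: [-1.7, 2.4, 5.3]
finger_gap: 0.493
finger_force: 60.9
```

Run:
```python
from h import *
c=shot('wrist');hsv=cv2.cvtColor(c['frame'],cv2.COLOR_RGB2HSV)
m=cv2.inRange(hsv[150:360,240:410],(0,0,190),(179,40,255));n,l,s,ct=cv2.connectedComponentsWithStats(m);i=1+s[1:,4].argmax()
q=ct[i]+[240,150];print(s[i],q,onz(c,*q,104))
to((546,212,230,45))
```

```text
[  40  139   88   31 1656] [323.26449275 303.55797101] [ 613.4 -171.1  104. ]
at [ 605.4 -179.4   55.3] [179.9  -0.   45.5] gap 0.494 F [-1.5 -0.5  5.6] 10.7
(546, 212, 230, 45) [  9.51 -12.65  -7.01] [ 0.02 -0.01  0.09]
```

Call:
step_arm --series '[0, 0, -1.5, 0, 0, 0, 255, 0, 0, -3.7, 0, 0, 0, 255, 0.3, -0.4, -5.8, 0, 0, 0, 255, 1.6, -2.1, -6, 0, 0, 0, 255, 2.9, -3.9, -6, 0, 0, 0, 255, 4.2, -5.6, -6, 0, 0, 0, 255, 5.5, -7.3, -6, 0, 0, 0, 255, 6.8, -9, -6, 0, 0, 0, 255, 8.1, -10.8, -6, 0, 0, 0, 255, 9.4, -12.5, -6, 0, 0, 0, 255]'

```text
time: 11.95
tool_pos: [546.0, 209.2, 204.3]
orientation: [3.141, -0.001, 0.795]
wrist_force: [0.3, -0.2, -0.2]
finger_gap: 0.495
finger_force: 61.0
```

Call:
step_arm --series '[0, 0, 0, 0, 0, 0, 255, 0, 0, 0.5, 0, 0, 0, 255, 0, 0, 1.5, 0, 0, 0, 255, 0, 0, 2.5, 0, 0, 0, 255, 0, 0, 3.3, 0, 0, 0, 255, 0, 0, 3.6, 0, 0, 0, 255, 0, 0, 3.6, 0, 0, 0, 255, 0, 0, 3.6, 0, 0, 0, 255, 0, 0, 3.6, 0, 0, 0, 255, 0, 0, 3.6, 0, 0, 0, 255]'

```text
time: 13.2
tool_pos: [546.7, 207.5, 114.2]
orientation: [3.141, -0.001, 0.795]
wrist_force: [-0.7, -0.1, -0.1]
finger_gap: 0.491
finger_force: 61.0
```

Run:
```python
from h import *
c=shot('side');w=shot('wrist');f=c['frame'][:,:,::-1]
a=cv2.resize(f[190:340,250:400],None,fx=3,fy=3,interpolation=cv2.INTER_CUBIC)
cv2.imwrite('pics/s3.png',np.vstack([np.pad(a,((0,0),(0,190),(0,0)))[:450][:,:640],w['frame'][200:350,:,::-1]]))
to((546,212,62.5,45))
```

```text
at [546.6 207.5 114. ] [180.   -0.   45.5] gap 0.5 F [-0.8  0.6  0.4] 13.3
(546, 212, 62.5, 45) [ 0.11 -0.14  2.06] [ 0.   -0.    0.09]
```

View pics/s3.png

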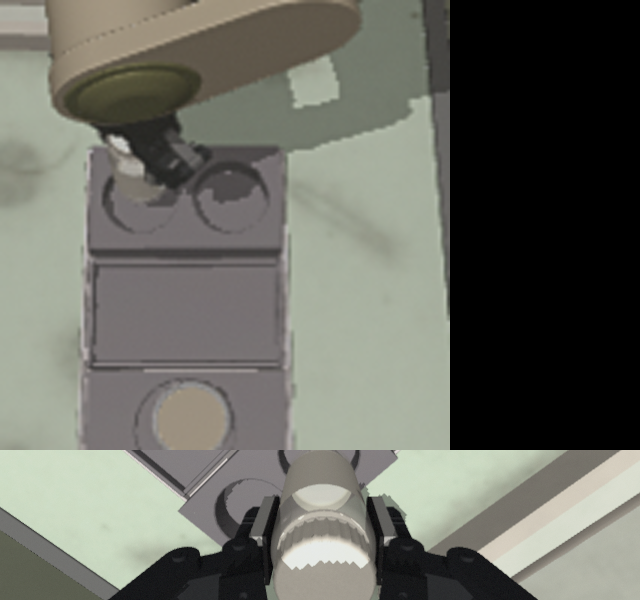

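The wrist strip shows the vial upright in the pads near (322,545). The side crop shows its foot over the left well at about (143,190). I'll lower it.

Call:
step_arm --series '[0.11, -0.14, 0.3, 0, 0, 0, 255, 0.11, -0.14, 0.7, 0, 0, 0, 255, 0.11, -0.14, 1.1, 0, 0, 0, 255, 0.11, -0.14, 1.5, 0, 0, 0, 255, 0.11, -0.14, 1.8, 0, 0, 0, 255, 0.11, -0.14, 1.95, 0, 0, 0, 255, 0.11, -0.14, 2.05, 0, 0, 0, 255, 0.11, -0.14, 2.1, 0, 0, 0, 255, 0.11, -0.14, 2.13, 0, 0, 0, 255, 0.11, -0.14, 2.13, 0, 0, 0, 255]'

```text
time: 14.55
tool_pos: [546.4, 212.2, 63.2]
orientation: [3.141, -0.002, 0.795]
wrist_force: [-7.2, -0.5, 19.0]
finger_gap: 0.491
finger_force: 63.2
```

Call:
step_arm --series '[0, 0, -0.06, 0, 0, 0, 255, 0, 0, -0.06, 0, 0, 0, 150, 0, 0, -0.06, 0, 0, 0, 0, 0, 0, -0.06, 0, 0, 0, 0, 0, 0, -0.06, 0, 0, 0, 0, 0, 0, -0.8, 0, 0, 0, 0, 0, 0, -2, 0, 0, 0, 0, 0, 0, -3.8, 0, 0, 0, 0, 0, 0, -5.8, 0, 0, 0, 0, 0, 0, -6, 0, 0, 0, 0]'

```text
time: 15.8
tool_pos: [547.2, 212.1, 214.1]
orientation: [3.138, -0.005, 0.795]
wrist_force: [-1.0, -0.3, -1.0]
finger_gap: 1.0
finger_force: 0.0
```

Run:
```python
from h import *
to((518,-303.5,213,45),(518,-303.5,170,45))
c=shot('wrist','w5.png');print(proj(c,[546,212,110]),proj(c,[546,212,7]))
```

```text
at [547.2 212.1 214.1] [179.8  -0.3  45.5] gap 1.0 F [-1.  -0.3 -1. ] 15.8
(518, -303.5, 213, 45) [-15.53  13.61   0.02] [ 0.04 -0.05  0.09]
(518, -303.5, 170, 45) [-15.54  13.61   1.74] [ 0.04 -0.05  0.09]
[321.5 200.7] [321.5 172.5]
```

View pics/w5.png

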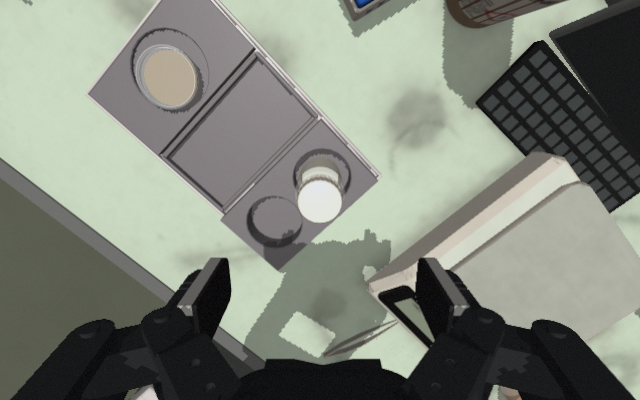

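The wrist view shows vial A's cap at (320,200) over its well, as predicted, and the dish in its recess at (168,75). Next I'll check the clearance of the analytical balance next to vial B.

Run:
```python
from h import *
c=shot('side');A=lambda x,y:((x+.5)/4-.5+200,(y+.5)/4-.5+55)
for p in [(85,40),(300,45),(512,40)]: print('base',onz(c,*A(*p),0),onz(c,*A(*p),20))
for p in [(85,8),(500,8)]: print('top',onz(c,*A(*p),60))
s=shot('scene')
for p in [(447,268),(448,250),(470,210),(507,124)]: print(p,onz(s,*p,0),onz(s,*p,60),onz(s,*p,300))
```

```text
base [ 788.1 -419.9    0. ] [ 782.9 -401.6   20. ]
base [ 620.2 -410.2    0. ] [ 618.  -392.1   20. ]
base [ 456.6 -412.6    0. ] [ 457.4 -394.5   20. ]
top [ 775.4 -396.8   60. ]
top [ 467.2 -389.7   60. ]
(447, 268) [ 485.7 -393.8   -0. ] [ 429.5 -399.9   60. ] [ 204.5 -424.2  300. ]
(448, 250) [ 549.7 -374.1    0. ] [ 488.7 -381.7   60. ] [ 244.8 -411.8  300. ]
(470, 210) [ 751.1 -374.6    0. ] [ 675.2 -382.1   60. ] [ 371.5 -412.1  300. ]
(507, 124) [1381.4 -341.1    0. ] [1258.7 -351.1   60. ] [ 767.9 -391.   300. ]
```

Call:
step_arm --series '[-1.73, 1.51, 0, 0, 0, 0, 0, -3.46, 3.02, 0, 0, 0, 0, 0, -5.19, 4.53, 0, 0, 0, 0, 0, -6.92, 6.04, 0, 0, 0, 0, 0, -8.65, 7.55, 0, 0, 0, 0, 0, -10.38, 9.06, 0, 0, 0, 0, 0, -12.1, 10.6, 0, 0, 0, 0, 0, -13.8, 12.1, 0, 0, 0, 0, 0, -15.5, 13.6, 0, 0, 0, 0, 0, -15.5, 13.6, 1.5, 0, 0, 0, 40]'

```text
time: 17.2
tool_pos: [516.6, -306.9, 172.3]
orientation: [3.139, 0.0, 0.79]
wrist_force: [0.6, 1.0, -0.5]
finger_gap: 0.845
finger_force: 0.0
```

Run:
```python
from h import *
for _ in range(5): c=shot('wrist','w6.png')
a=proj(c,[518,-303.5,104]);print(a)
hsv=cv2.cvtColor(c['frame'],cv2.COLOR_RGB2HSV);u,v=a.astype(int)
m=cv2.inRange(hsv[v-50:v+50,u-50:u+50],(0,0,190),(179,35,255));n,l,s,ct=cv2.connectedComponentsWithStats(m)
for i in range(1,n):
  if s[i,4]>150: q=ct[i]+[u-50,v-50];print(s[i],q,onz(c,*q,104))
to((518,-303.5,54,45))
```

```text
[325.6 214.7]
[   0   13   28   62 1079] [285.40963855 207.2965709 ] [ 501.9 -280.   104. ]
[  20   26   58   48 1868] [326.67987152 214.05460385] [ 518.8 -303.7  104. ]
at [ 517.4 -302.4  173.6] [180.   -0.   45.6] gap 0.844 F [-0.4  0.3  0. ] 17.45
(518, -303.5, 54, 45) [-0.01  0.05  4.78] [ 0.  -0.   0.1]
```

View pics/w6.png

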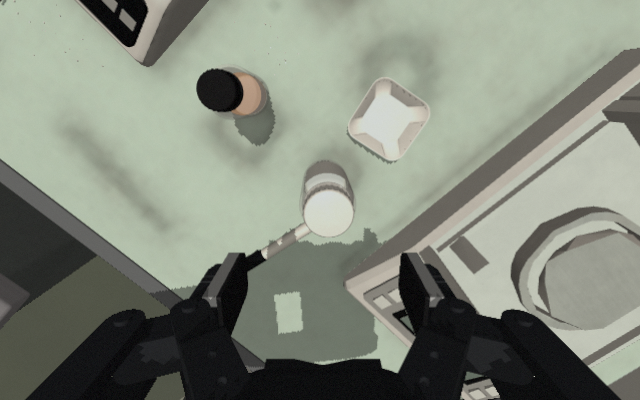

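The wrist view shows vial B's cap at (327,214), matching the prediction. The marker beside it at (290,240) lies well below the fingers.

Call:
step_arm --series '[0, 0.06, 0, 0, 0, 0, 40, 0, 0.06, 1, 0, 0, 0, 40, 0, 0.06, 2.2, 0, 0, 0, 40, 0, 0.06, 3.4, 0, 0, 0, 40, 0, 0.06, 4.4, 0, 0, 0, 40, 0, 0.06, 4.78, 0, 0, 0, 40, 0, 0.06, 4.78, 0, 0, 0, 40, 0, 0.06, 4.78, 0, 0, 0, 255, 0, 0.06, 4.78, 0, 0, 0, 255, 0, 0.06, 4.78, 0, 0, 0, 255]'

```text
time: 18.7
tool_pos: [518.7, -304.3, 55.1]
orientation: [3.139, -0.0, 0.795]
wrist_force: [-0.8, 0.5, 5.4]
finger_gap: 0.49
finger_force: 60.7
```

Run:
```python
from h import *
to((474,212.5,200,45))
```

```text
at [ 518.7 -304.3   55.1] [179.9  -0.   45.5] gap 0.49 F [-0.8  0.5  5.4] 18.7
(474, 212.5, 200, 45) [ 13.5  -15.75  -5.83] [ 0.02 -0.    0.09]
```

Call:
step_arm --series '[0, 0, -1.5, 0, 0, 0, 255, 0, 0, -3.7, 0, 0, 0, 255, 0, 0, -5.8, 0, 0, 0, 255, 1.2, -1.4, -6, 0, 0, 0, 255, 2.7, -3.15, -6, 0, 0, 0, 255, 4.2, -4.9, -6, 0, 0, 0, 255, 5.7, -6.65, -6, 0, 0, 0, 255, 7.2, -8.4, -6, 0, 0, 0, 255, 8.7, -10.15, -6, 0, 0, 0, 255, 10.2, -11.9, -6, 0, 0, 0, 255]'

```text
time: 19.95
tool_pos: [484.2, 88.3, 204.3]
orientation: [3.141, -0.001, 0.794]
wrist_force: [0.9, -0.5, 0.2]
finger_gap: 0.49
finger_force: 61.1
```

Call:
step_arm --series '[1.2, -1.4, 0, 0, 0, 0, 255, 2.3, -2.7, 0, 0, 0, 0, 255, 3.3, -3.85, 0, 0, 0, 0, 255, 3.3, -3.85, 0.5, 0, 0, 0, 255, 3.3, -3.85, 1.5, 0, 0, 0, 255, 3.3, -3.85, 2.6, 0, 0, 0, 255, 3.3, -3.85, 3.5, 0, 0, 0, 255, 3.3, -3.85, 3.6, 0, 0, 0, 255, 3.3, -3.85, 3.6, 0, 0, 0, 255, 3.3, -3.85, 3.6, 0, 0, 0, 255]'

```text
time: 21.2
tool_pos: [474.2, 212.7, 114.6]
orientation: [3.141, -0.002, 0.794]
wrist_force: [-1.0, -0.5, -0.7]
finger_gap: 0.491
finger_force: 61.1
```

Run:
```python
from h import *
to((474,212.5,62.5,45))
```

```text
at [474.2 212.7 114.6] [ 1.799e+02 -1.000e-01  4.550e+01] gap 0.491 F [-1.  -0.5 -0.7] 21.2
(474, 212.5, 62.5, 45) [-0.01 -0.    2.08] [ 0.01 -0.01  0.09]
```

Call:
step_arm --series '[0, 0, 0.3, 0, 0, 0, 255, 0, 0, 0.7, 0, 0, 0, 255, 0, 0, 1.1, 0, 0, 0, 255, 0, 0, 1.5, 0, 0, 0, 255, 0, 0, 1.8, 0, 0, 0, 255, 0, 0, 1.95, 0, 0, 0, 255, 0, 0, 2.05, 0, 0, 0, 255, 0, 0, 2.1, 0, 0, 0, 255, 0, 0, 2.12, 0, 0, 0, 255, 0, 0, 2.12, 0, 0, 0, 255]'

```text
time: 22.45
tool_pos: [474.3, 213.2, 63.0]
orientation: [3.141, -0.002, 0.795]
wrist_force: [-7.9, -0.3, 23.4]
finger_gap: 0.487
finger_force: 64.1
```

Call:
step_arm --series '[0, 0, -0.07, 0, 0, 0, 255, 0, 0, -0.07, 0, 0, 0, 150, 0, 0, -0.07, 0, 0, 0, 40, 0, 0, -0.07, 0, 0, 0, 40, 0, 0, -0.07, 0, 0, 0, 40, 0, 0, -0.8, 0, 0, 0, 40, 0, 0, -2, 0, 0, 0, 40, 0, 0, -3.8, 0, 0, 0, 40, 0, 0, -5.8, 0, 0, 0, 0, 0, 0, -6, 0, 0, 0, 0]'

```text
time: 23.7
tool_pos: [474.9, 213.1, 213.7]
orientation: [3.138, -0.005, 0.795]
wrist_force: [0.1, 1.1, -1.9]
finger_gap: 1.001
finger_force: 0.0
```

Run:
```python
from h import *
to((425,14,160,-14.8))
c=shot('wrist')
hsv=cv2.cvtColor(c['frame'],cv2.COLOR_RGB2HSV)
for x in (474,546):
  u,v=proj(c,[x,212,110]).astype(int);m=cv2.inRange(hsv[v-50:v+50,u-40:u+40],(0,0,190),(179,35,255));n,l,s,ct=cv2.connectedComponentsWithStats(m)
  for i in range(1,n):
    if s[i,4]>150: q=ct[i]+[u-40,v-50];print(s[i],q,onz(c,*q,110))
```

```text
at [474.9 213.1 213.7] [179.8  -0.3  45.5] gap 1.001 F [ 0.1  1.1 -1.9] 23.7
(425, 14, 160, -14.8) [-7.09  4.15  2.13] [ 0.   -0.06 10.06]
[ 22  16  35  15 225] [320.24444444 172.03111111] [489.5 230.6 110. ]
[  20   29   43   41 1393] [322.73295047 199.98205312] [474.8 212.8 110. ]
[   0   46   80   46 1643] [330.63968351 226.91844187] [463.1 191.6 110. ]
[ 47   0  33  38 644] [418.45807453 100.47049689] [578.6 218.2 110. ]
[  4  24  27  35 213] [364.50704225 125.14553991] [538.4 232.8 110. ]
[  18   26   46   48 1712] [390.30724299 137.53329439] [546.2 212.3 110. ]
[  23   49   57   51 1498] [410.21562083 170.23497997] [540.7 182.2 110. ]
```

Both caps stand centred over their wells. Next, the tweezers.

Call:
step_arm --series '[-1.4, 0.8, 0, 0, 0, 1.7, 0, -2.9, 1.7, 0, 0, 0, 3.4, 0, -4.4, 2.6, 0, 0, 0, 5.1, 0, -5.9, 3.4, 0.5, 0, 0, 6.8, 0, -7.09, 4.15, 1.3, 0, 0, 8.5, 0, -7.09, 4.15, 2.5, 0, 0, 10.06, 0, -7.09, 4.15, 3.1, 0, 0, 10.06, 0, -7.09, 4.15, 3.1, 0, 0, 10.06, 0, -7.09, 4.15, 3.1, 0, 0, 10.06, 0, -7.09, 4.15, 3.1, 0, 0, 10.06, 0]'

```text
time: 25.0
tool_pos: [423.7, 13.6, 133.4]
orientation: [3.142, -0.001, -0.259]
wrist_force: [0.5, -0.7, -0.0]
finger_gap: 0.999
finger_force: 0.0
```

Run:
```python
from h import *
c=shot('wrist','w7.png')
for p in [(481.6,-1,5),(369.2,28.6,5),(425,14,5)]: print(proj(c,np.array(p)))
to((425,14,2,-14.8))
```

```text
[322.8 120.2]
[323.  248.5]
[322.8 188.8]
at [423.7  13.6 133.4] [180.   -0.  -14.8] gap 1.002 F [ 0.5  0.5 -0.8] 25.05
(425, 14, 2, -14.8) [ 0.04 -0.03  5.26] [ 0.   -0.01 -0.  ]
```

View pics/w7.png

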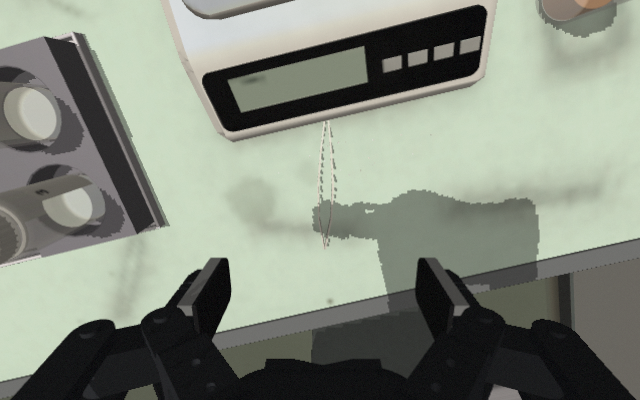

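The tweezers run from (326,120) to (325,248), aligned with tool x and about 1.5 mm to the right of the prediction. I'll descend and grip.

Call:
step_arm --series '[0.02, 0.05, 1.5, 0, 0, 0, 0, 0.02, 0.05, 3, 0, 0, 0, 0, 0.02, 0.05, 4.3, 0, 0, 0, 0, 0.02, 0.05, 5, 0, 0, 0, 0, 0.02, 0.05, 5.26, 0, 0, 0, 0, 0.02, 0.05, 5.26, 0, 0, 0, 100, 0.02, 0.05, 5.26, 0, 0, 0, 255, 0.02, 0.05, 5.26, 0, 0, 0, 255, 0.02, 0.05, 5.26, 0, 0, 0, 255, 0.02, 0.05, 5.26, 0, 0, 0, 255]'

```text
time: 26.3
tool_pos: [423.9, 12.2, 2.1]
orientation: [-3.142, -0.001, -0.259]
wrist_force: [-2.2, 0.1, 7.3]
finger_gap: 0.138
finger_force: 58.8
```

Run:
```python
from h import *
to((510,303,150,0),(425,14,150,0))
```

```text
at [423.9  12.2   2.1] [-180.    -0.   -14.8] gap 0.138 F [-2.2  0.1  7.3] 26.3
(510, 303, 150, 0) [  0.35 -12.12  -5.91] [ 0.   -0.01 -2.47]
(425, 14, 150, 0) [ 0.03 -0.08 -5.92] [ 0.   -0.01 -2.47]
```

Call:
step_arm --series '[0, 0, -1.5, 0, 0, 0, 255, 0, 0, -3.7, 0, 0, 0, 255, 0, 0, -5.9, 0, 0, 0, 255, 0.05, -0.8, -7, 0, 0, -0.5, 255, 0.1, -3.1, -7, 0, 0, -1.2, 255, 0.2, -5.4, -7, 0, 0, -2, 255, 0.3, -7.7, -7, 0, 0, -2.47, 255, 0.35, -10, -7, 0, 0, -2.47, 255, 0.35, -12.1, -7, 0, 0, -2.47, 255, 0.35, -12.1, -7, 0, 0, -2.47, 255]'

```text
time: 27.55
tool_pos: [509.3, 305.1, 175.8]
orientation: [-3.141, 0.001, 0.003]
wrist_force: [0.2, -0.3, -0.5]
finger_gap: 0.135
finger_force: 59.0
```

Run:
```python
from h import *
c=shot('wrist')
to((511,303.5,30,0),(511,303.5,9,0))
```

```text
at [509.2 303.4 175.9] [1.8e+02 0.0e+00 1.0e-01] gap 0.137 F [-0.3  1.  -0.6] 27.6
(511, 303.5, 30, 0) [ 0.08 -0.01  5.84] [0.   0.01 0.02]
(511, 303.5, 9, 0) [ 0.08 -0.01  6.68] [0.   0.01 0.02]
```

Call:
step_arm --series '[0.04, -0.15, 0.5, 0, 0, 0, 255, 0.04, -0.15, 2, 0, 0, 0, 255, 0.04, -0.15, 3.8, 0, 0, 0, 255, 0.04, -0.15, 5.2, 0, 0, 0, 255, 0.04, -0.15, 6, 0, 0, 0, 255, 0.04, -0.15, 6.4, 0, 0, 0, 255, 0.04, -0.15, 6.55, 0, 0, 0, 255, 0.04, -0.15, 6.65, 0, 0, 0, 255, 0.04, -0.15, 6.7, 0, 0, 0, 255, 0.04, -0.15, 6.7, 0, 0, 0, 255]'

```text
time: 28.85
tool_pos: [510.9, 306.3, 9.7]
orientation: [-3.141, -0.001, -0.0]
wrist_force: [-1.3, -0.3, 3.5]
finger_gap: 0.137
finger_force: 59.6
```

Call:
step_arm --series '[0, 0, 0.02, 0, 0, 0, 255, 0, 0, 0, 0, 0, 0, 190, 0, 0, 0, 0, 0, 0, 150, 0, 0, -0.1, 0, 0, 0, 150, 0, 0, -0.5, 0, 0, 0, 150, 0, 0, -1.5, 0, 0, 0, 150, 0, 0, -3.5, 0, 0, 0, 150, 0, 0, -5.5, 0, 0, 0, 150, 0, 0, -7.5, 0, 0, 0, 150, 0, 0, -8, 0, 0, 0, 150]'

```text
time: 30.1
tool_pos: [511.5, 306.6, 213.2]
orientation: [-3.139, -0.006, -0.0]
wrist_force: [1.1, 0.7, -1.6]
finger_gap: 0.409
finger_force: 0.0
```

Run:
```python
from h import *
c=shot('wrist','w8.png');to((510,303,200,0))
# tweezers against the trough floor, by brightness/edges
f=c['frame'];P=[proj(c,np.array([x,y,6.])) for x,y in [(442,268),(442,340),(578,268),(578,340)]];print(P)
poly=np.array(P,np.int32)[[0,1,3,2]];m=np.zeros(f.shape[:2],np.uint8);cv2.fillPoly(m,[poly],255)
g=cv2.cvtColor(f,cv2.COLOR_RGB2GRAY);med=np.median(g[m>0]);d=((abs(g.astype(float)-med)>25)&(m>0)).astype(np.uint8)
n,l,s,ct=cv2.connectedComponentsWithStats(d)
pts=[]
for i in range(1,n):
  if s[i,4]>12:
    ys,xs=np.where(l==i);q=np.array([onz(c,a,b,10)[:2] for a,b in zip(xs[::3],ys[::3])]);print(s[i],q.min(0),q.max(0),q.mean(0).round(1))
for x in (474,546):
  a=proj(c,np.array([x,212,110.]));print('cap',a)
for nme in ('vial',): pass
```

```text
at [511.3 306.5 212.7] [-179.9   -0.3   -0. ] gap 0.412 F [0.3 0.3 1.7] 30.15
(510, 303, 200, 0) [-0.06  0.14  0.51] [-0.02 -0.05 -0.  ]
[array([356.5, 229.3]), array([295.3, 229.3]), array([360.4, 109.4]), array([291.9, 109.5])]
[291 109   5 121 183] [446.6 339.2] [578.6 341. ] [520.2 340. ]
[317 114  16 109 499] [452.8 297.4] [573.5 314.1] [515.8 306.6]
[339 203  19  27 377] [444.1 268.7] [475.9 287.8] [457.1 277.8]
cap [436.8 242.3]
cap [446.7 156.8]
```

Run:
```python
from h import *
c=shot('side');a=c['frame'][:,:,::-1].astype(int);b=cv2.imread('pics/side0.png').astype(int)
for n,(x0,x1,y0,y1) in dict(sq=(268,294,81,101),bottle=(298,313,96,128),marker=(320,360,82,94),dishgone=(328,349,127,147)).items():
    print(n,abs(a-b)[y0:y1,x0:x1].mean().round(1))
print(robot.close_job())
```

```text
sq 1.3
bottle 2.3
marker 1.2
dishgone 22.6
the job is handed in; nothing more can be done
None
```

The kit is packed and handed in: by the camera checks, the dish lies in its recess about 6 mm off centre, both vials stand in their wells and the tweezers lie lengthwise in the trough; the look-alikes were not moved, and it took about 30 s of the 104 s allowed.

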